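Set the classroom supply to its mark and lock the knob

TASK

The low-voltage supply on the bench is being readied for the microscope lamps, so that pupils cannot turn it up. Turn the black voltage knob on its top clockwise until its white pointer line points straight at the green mark of the dial, then slide the lock with the red tab fully home towards the knob, so that the knob is locked there. Leave the other small things on the bench where they stand.

Things in the scene. Friction and masses are not known exactly. Their poses are not given: they have to be found in the camera images.
- supply_unit: slate-blue supply case, fixed, 200 x 200 mm, light grey level top panel 70 mm above the bench. Origin: centre of its underside; x to its back, y to its left. On the panel: knob and dial (axis at x +25, y +35 mm), in front of it the lock slide between two aluminium rails (15 mm high, 34 mm over both), on the right low sockets and a switch (under 9 mm high). A handle sticks 27 mm out of the back.
- volt_knob (a joint): angle of the knob about its upright axis, rad: 0 = minimum, grows clockwise seen from above, to 4.19 at the end stop. The pointer is on the green mark at 2.618. It stays where it is left; turning takes about 0.05 N m. The dial's nine places are 0.524 rad apart from 0; the green mark is the sixth.
- knob_grip (a point): on the knob's axis, 33 mm above the panel: where to grip it; turns with the knob. The black grip is round, 34 mm in diameter, 9 to 38 mm above the panel, so any grasp yaw serves. Below it, 2 to 9 mm above the panel, a skirt 61 mm in diameter with twelve notches, one every 0.524 rad, turns with it.
- knob_pointer (a point): outer end of the knob's white pointer, 31 mm from the axis, 10 mm above the panel; the white line, 3.6 mm wide, also runs up the grip's side and over its top to the axis; turns with the knob
- green_mark (a point): middle of the broad green mark printed on the panel, 41 mm from the knob's axis, beyond the knob and to its right: from the axis, 30 degrees clockwise (from above) off the supply's x direction
- lock_slide (a joint): travel of the lock slide, m: 0 = fully back, 0.018 = fully home. It slides along the supply's +x, towards the knob, and stays where it is left; pushing takes about 2 N. Fully home, its nose sits in a notch of the knob's skirt and the knob cannot turn.
- lock_nose (a point): rounded tip centre of the lock's steel nose, 5.6 mm wide, 5 mm above the panel; moves with the slide. A notch, 7 mm wide, faces it when the pointer is on any of the dial's places. It centres a knob that is up to 0.15 rad off; on a lobe between notches it stops 6 mm short of home.
- lock_tab (a point): on the lock's upright red tab, 37 mm above the panel; moves with the slide. The tab is 18 mm long along the slide direction, 12 mm wide across it, 13 to 44 mm above the panel; fingertips beside it must stay 17 mm above the panel to clear the rails. Its centre is 80 mm in front of the knob's axis when fully back, 62 mm when home.
- lab_timer: white desk timer, 55 x 66 x 34 mm, a bystander; origin at the centre of its underside
- specimen_jar: white screw-lid jar, 56 mm wide, 72 mm tall, a bystander behind the supply; origin at the centre of its underside
- petri_dish: covered round dish, 61 mm wide, 15 mm tall, a bystander behind the supply; origin at the centre of its underside
- dropper_blue: brown dropper bottle with black cap and bulb, 33 mm wide, 100 mm tall, a bystander; origin at the centre of its underside
- dropper_iodine: brown dropper bottle with red collar, 33 mm wide, 100 mm tall, a bystander; origin at the centre of its underside
- dropper_eosin: brown dropper bottle with red stain, black cap and bulb, 33 mm wide, 100 mm tall, a bystander; origin at the centre of its underside
- folding_loupe: folded metal loupe, 30 x 43 x 15 mm, a bystander; origin at the centre of its underside

How it is judged (in metres and radians):
On the way:
1. the knob's pointer is on the green mark while the lock is still back (value of joint volt_knob between 2.448 and 2.788 rad and value of joint lock_slide below 0.007 m), for 0.2 s.
At the end, for the whole second after the job is handed in: The knob stands within 0.07 rad (4 degrees) of the green mark and the lock slide is home: at least 15.5 mm of its 18 mm travel, its nose in the knob's notch (value of joint volt_knob between 2.548 and 2.688 rad and value of joint lock_slide above 0.0155 m); the robot touches nothing.
It fails at once if another thing on the bench is moved by more than 20 mm or tipped over (distance of any of lab_timer, specimen_jar, petri_dish, dropper_blue, dropper_iodine, dropper_eosin, folding_loupe from where it was at the start of the episode above 0.02 m or angle between any of lab_timer, specimen_jar, petri_dish, dropper_blue, dropper_iodine, dropper_eosin, folding_loupe's own z axis and vertical above 0.5 rad).
It also fails if it takes over 40 s, if anything falls off the work surface, if the arm or the gripper's body presses on something with over 40 N, if the wrist force passes 120 N, or if a joint passes its speed limit or range.

ROBOT

A 6-joint arm with a two-finger parallel gripper is mounted at the origin on a cart in front of the work surface, level with it; the furniture and walls round the work are solid. World frame = base frame: x ahead of the robot, y to its left, z up, the work surface at z = 0. Lengths are in mm, angles in rad, forces in N, time in s.
With the tool pointing down it reaches from about 275 to 750 mm from the base axis. Payload 10.2 kg.
Tool frame: the origin (TCP) lies at the very end of the fingers, on their centre line; the grasp point (between the pads) lies ctrl.grip_depth behind it (ctrl.grip_depth is the distance from the TCP to the grasp point, in mm); z points along the fingers, y is the direction in which the jaws open and shut (so a half turn about z gives the same grasp; the last joint's range is limited). The gripper opens to 85 mm and grips with 20 to 120 N. Pads are 22 mm wide; open, the fingers measure 114 mm over their backs; the gripper's body (76 mm by 85 mm) begins 54 mm behind the grasp point. The pads swing forward as they close: fully open they stand 13 mm farther back than shut.
Start: joints at [-0.223, 0.313, 1.498, -0, 1.331, -0.223], TCP at [525.006, -0.013, 231.294] pointing down, gripper open.
Joint ranges: [-2.94, 2.94], [-0.97, 2.17], [0.19, 2.56], [-1.23, 4.37], [0.02, 3.11], [-2.88, 2.88]. Speed limits (rad/s): [2.39, 2.39, 3.01, 3.14, 3.14, 3.14].

INTERFACE

Orientations are given as a unit quaternion [w, x, y, z].
In Python, from rig import telemetry, eyes, ctrl, nets gives the robot as it stands. The module is installed in compiled form; this text tells all that it offers.
- The arm moves only by the tool drive_tool, never from a script. Its argument "series" is text: rows parted by semicolons, each of 7 numbers parted by spaces: the shift along the tool's x, y, z normalised to -1 to 1, where 1 is 0.12 m, then the turn, a rotation vector about the tool's x, y, z normalised to -1 to 1, where 1 is 0.5 rad, then the opening, from 0 (shut) to 1 (fully open). In form: tx ty tz wx wy wz hand; .... A call has 1 to 20 rows; each row is the pose to reach, as a shift and turn from the pose measured when the call began, along the tool's axes at that moment; what a row does not reach only later rows make up. A row lasts 1/10 s, in which the tool goes at most 50 mm and 8.59 degrees, less where a joint would pass 70% of its speed; a pose out of reach is approached as far as the arm can. A call with a number of a shift or a turn outside -1 to 1 is refused whole. A call with a gripper value outside its range is refused whole. The fingers move at their own pace and stop on an object; "newtons" is the grip in N (left out, the last holds). Time passes only in rows, so rows that repeat a pose let the fingers close. It gives the time, the measured TCP pose, the force and the opening at its end, in the units of the state.
- telemetry.sense(): the state, without advancing time (a new reading comes with each control period).
- eyes.capture(name): name is "scene" or "side" or "wrist"; returns a dict with "frame" (384x512x3 uint8, red, green, blue), "fx", "fy", "cx", "cy" (pixels), "view" (4x4, takes a point from world to camera coordinates). Camera axes: x right, y up, looking along -z (the intrinsics and any distortion apply to the point x, -y, -z); pixel columns grow to the right and rows downward; lengths in mm; the calibration is good to about 2 mm. A picture is of the moment at which its call begins. There is no depth.
- ctrl.finish_job(): hands the job in, once; it reports no verdict.
Trained networks look in a picture, given as the dict that the camera call returned (one of the last four; its "shot" number tells which), for a name from the list of things; names that differ only in an ending like _2 or _b are one class to them, and where a whole thing is asked for, a point or a joint stands for the part that bears it (a point fixed in the world has none). Each returns a list of dicts, best first, with "confidence" (0 to 1); they miss things now and then, are a little off and sometimes report something else, mostly with a low value. They report only what shows in the picture. A call takes as long as a camera call.
- nets.spot_in(name, picture): "rect" ([left, top, right, bottom] in pixels, round what is visible of it).
The state is a dict: "time_s": time; "joints": joint angles; "dq": joint speeds; "tau": joint torques, N m; "eef_pos": TCP position; "ee_rot": TCP orientation; "force": force on the tool from outside, world axes, zero at the start; "wrist_torque": the same for the moment, N m; "grip_width": opening from 0.0 (shut) to 1.0 (fully open).
Only numpy, scipy, OpenCV 4.12 (cv2) and the standard library are available. Lean on these libraries where they do the work, as an engineer would, in place of code of your own. Each camera call takes 0.05 s, during which the arm holds its last target. There are 200 camera calls.

## Working session

There is one attempt and no reset: what is moved stays moved. The work goes in short steps, Python scripts to look and compute and a tool call to move; the robot and the scene stay as the last step left them, time stands still between calls to the robot, and variables do not carry over. Pictures are saved under pics/ and viewed, about 8 in all and at most 12, crops included, and the job is handed in when it is done.

Besides the shell and the picture viewer there is one more tool, called after ">>>" as name(argument=value, ...) on one line, values as JSON. drive_tool: Moves the arm, as the interface text tells. Scaled input: -1 to 1 covers 0.12 m each way for a shift and 0.5 rad each way for a turn. Its arguments: {"type":"object","properties":{"series":{"type":"string"},"newtons":{"type":"number"}},"required":["series"]}

```bash
mkdir -p pics; cat > h.py <<'E'
import numpy as np, cv2
from rig import telemetry, eyes, ctrl, nets
def proj(p,P):
    v=p['view']; q=(v@np.append(P,1))[:3]; return np.array([p['cx']+p['fx']*q[0]/-q[2], p['cy']-p['fy']*q[1]/-q[2]])
def ray(p,u,z):
    v=np.array(p['view']); R=v[:3,:3]; c=-R.T@v[:3,3]
    d=R.T@np.array([(u[0]-p['cx'])/p['fx'],-(u[1]-p['cy'])/p['fy'],-1]); return c+d*(z-c[2])/d[2]
E
python3 - <<'E'
from h import *
s=telemetry.sense(); print({k:np.round(v,3) for k,v in s.items()}, ctrl.grip_depth)
ims=[]
for n in ['scene','side','wrist']:
    p=eyes.capture(n); ims.append(p['frame']); print(n,[k for k in p],np.round(p['fx']),np.round(p['view'],2).tolist())
    for o in ['supply_unit','knob_grip','knob_pointer','green_mark','lock_tab']:
        print(o,[(np.round(d['rect']).tolist(),round(d['confidence'],2)) for d in nets.spot_in(o,p)[:2]])
    cv2.imwrite(f'pics/{n}0.png',p['frame'][:,:,::-1])
E
```

```text
{'time_s': np.float64(0.0), 'joints': array([-0.223,  0.313,  1.498, -0.   ,  1.331, -0.223]), 'dq': array([ 0.001, -0.   , -0.   ,  0.001, -0.   ,  0.   ]), 'tau': array([-1.0000e-03, -4.1226e+01, -2.5974e+01, -0.0000e+00,  4.0000e-03,
       -0.0000e+00]), 'eef_pos': array([5.24736e+02, 4.80000e-02, 2.30737e+02]), 'ee_rot': array([-0.001,  0.707,  0.707, -0.   ]), 'force': array([-0.455, -0.276, -1.165]), 'wrist_torque': array([ 0.038, -0.032,  0.005]), 'grip_width': np.float64(0.999)} 18.700000000000003
scene ['frame', 'fx', 'fy', 'cx', 'cy', 'view', 'shot'] 442.0 [[0.7, -0.71, -0.02, -538.73], [0.53, 0.5, 0.69, -348.46], [-0.48, -0.49, 0.73, -810.57], [0.0, 0.0, 0.0, 1.0]]
supply_unit [([157.0, 177.0, 275.0, 287.0], 0.67), ([196.0, 193.0, 222.0, 217.0], 0.24)]
knob_grip [([195.0, 190.0, 226.0, 215.0], 0.62)]
knob_pointer [([194.0, 188.0, 221.0, 214.0], 0.63), ([302.0, 323.0, 320.0, 344.0], 0.25)]
green_mark [([156.0, 180.0, 276.0, 286.0], 0.84)]
lock_tab [([183.0, 216.0, 206.0, 238.0], 0.53)]
side ['frame', 'fx', 'fy', 'cx', 'cy', 'view', 'shot'] 398.0 [[1.0, 0.01, -0.02, -625.02], [0.01, 0.64, 0.77, -27.45], [0.02, -0.77, 0.64, -1047.46], [0.0, 0.0, 0.0, 1.0]]
supply_unit [([170.0, 180.0, 280.0, 267.0], 0.55)]
knob_grip [([213.0, 181.0, 239.0, 201.0], 0.88)]
knob_pointer [([218.0, 177.0, 237.0, 200.0], 0.56)]
green_mark [([170.0, 174.0, 276.0, 266.0], 0.93)]
lock_tab [([179.0, 187.0, 211.0, 202.0], 0.67)]
wrist ['frame', 'fx', 'fy', 'cx', 'cy', 'view', 'shot'] 298.0 [[1.0, -0.0, -0.0, -524.38], [0.0, 0.97, -0.26, 32.56], [0.0, 0.26, 0.97, -378.59], [0.0, 0.0, 0.0, 1.0]]
supply_unit [([168.0, 145.0, 395.0, 330.0], 0.87)]
knob_grip [([268.0, 204.0, 323.0, 256.0], 0.88)]
knob_pointer [([266.0, 204.0, 322.0, 257.0], 0.68), ([200.0, 236.0, 262.0, 275.0], 0.47)]
green_mark [([170.0, 146.0, 393.0, 329.0], 0.8), ([202.0, 237.0, 263.0, 276.0], 0.24)]
lock_tab [([200.0, 237.0, 266.0, 274.0], 0.57)]
```

```bash
python3 - <<'E'
import cv2,numpy as np
w=cv2.imread('pics/wrist0.png'); cv2.imwrite('pics/w0c.png',cv2.resize(w[100:360,130:430],None,fx=2.3,fy=2.3,interpolation=cv2.INTER_CUBIC))
E
```

```text
(no output)
```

View pics/w0c.png

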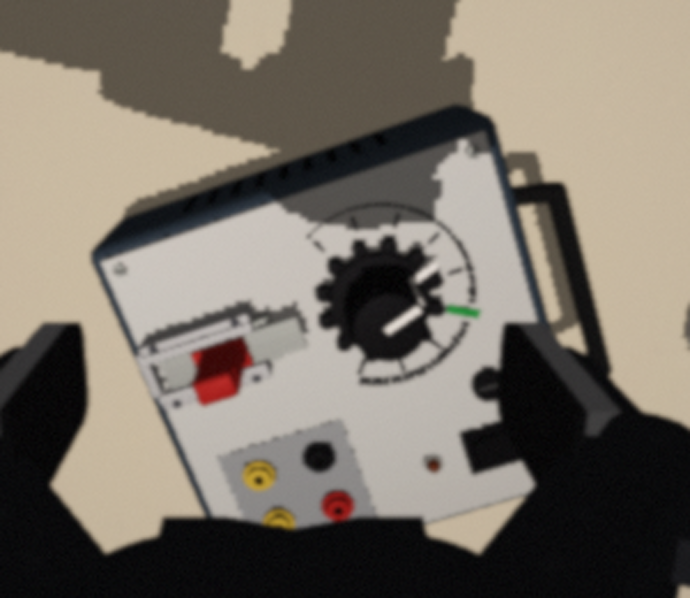

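View pics/scene0.png

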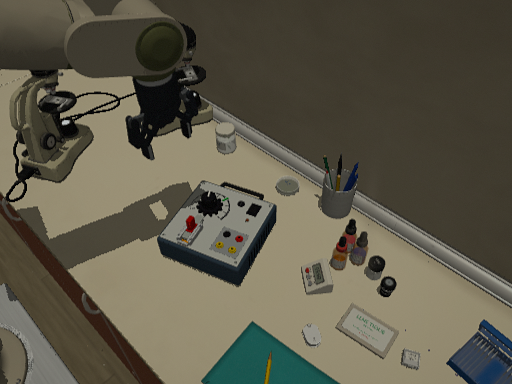

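The wrist crop shows the supply yawed about +20°. The pointer's outer end is at crop (428,270) and the green mark at (462,312), so the knob needs a clockwise turn of about 0.5–0.8 rad. Next I fit the pose.

```bash
cat > fit.py <<'E'
from h import *
from scipy.optimize import least_squares
def green(p,box=None):
    f=p['frame'].astype(int); m=(f[...,1]>f[...,0]+50)&(f[...,1]>f[...,2]+40)
    n,l,st,c=cv2.connectedComponentsWithStats(m.astype(np.uint8)); return [(c[i].round(1).tolist(),int(st[i,4])) for i in range(1,n) if st[i,4]>4]
def W(s,P):
    c,q=np.cos(s[2]),np.sin(s[2]); return np.array([s[0]+c*P[0]-q*P[1], s[1]+q*P[0]+c*P[1], P[2]])
G=(25+41*np.cos(np.pi/6),35-20.5,70)
E
python3 - <<'E'
from fit import *
p=eyes.capture('wrist'); print(green(p)); print(green(eyes.capture('scene')),green(eyes.capture('side')))
cr=lambda u,v:np.array([130+(u+.5)/2.3-.5,100+(v+.5)/2.3-.5])
obs=[((-100,100,70),cr(95,258)),((100,100,70),cr(490,128)),(G,cr(462,312)),((-55+0,35,114),None)]
obs=[o for o in obs if o[1] is not None]
r=least_squares(lambda s:np.concatenate([proj(p,W(s,P))-u for P,u in obs]),[500,0,.3]); s=r.x; print(s,r.fun.round(1))
for n,P in dict(knobtop=(25,35,108),axis=(25,35,80),tabtop=(-55,35,114),tabhome=(-37,35,114)).items(): print(n,W(s,P).round(1),((proj(p,W(s,P))-[130,100])*2.3).round())
# pointer
for u,z in [((428,270),80),((437,264),80),((418,309),108),((388,330),108)]:
    q=ray(p,cr(*u),z); d=q[:2]-W(s,(25,35,0))[:2]; print(np.hypot(*d), s[2]-np.arctan2(d[1],d[0]))
E
```

```text
[([330.8, 234.9], 38)]
[([224.6, 199.1], 8)] []
[ 5.54028366e+02 -9.69273523e+01  3.33533290e-01] [-5.2  1.7  4.  -3.   1.   2.7]
knobtop [566.2 -55.7 108. ] [391. 336.]
axis [566.2 -55.7  80. ] [382. 310.]
tabtop [490.6 -81.9 114. ] [212. 399.]
tabhome [507.6 -76.  114. ] [252. 387.]
27.982772120077197 -0.46052031320596604
32.77702222042237 -0.4364286267439221
16.347937381987904 -0.540573719207208
3.505662459123884 -1.7260569318110388
```

>>> drive_tool(series="-0.23 0.17 0.15 0 0 0 1; -0.467 0.345 0.3 0 0 0 1; -0.467 0.345 0.3 0 0 0 1; -0.467 0.345 0.3 0 0 0 1; -0.467 0.345 0.3 0 0 0 1")

```text
time_s: 1.55
eef_pos: [566.3, -55.5, 195.9]
ee_rot: [0.0, 0.707, 0.707, 0.0]
force: [-1.1, 0.5, -0.2]
grip_width: 1.004
```

```bash
python3 - <<'E'
from fit import *
p=eyes.capture('wrist'); np.savez('p1.npz',**p); print(green(p),telemetry.sense()['eef_pos'])
for o in ['knob_grip','lock_tab']: print(o,[(np.round(d['rect'],1).tolist(),round(d['confidence'],2)) for d in nets.spot_in(o,p)[:2]])
cv2.imwrite('pics/w1.png',cv2.resize(p['frame'][120:,90:410,::-1],None,fx=2.25,fy=2.25,interpolation=cv2.INTER_CUBIC))
E
```

```text
[] [566.32183701 -55.35293329 196.15105205]
knob_grip [([224.2, 156.8, 288.8, 219.4], 0.7)]
lock_tab [([144.2, 195.2, 217.8, 238.5], 0.66)]
```

View pics/w1.png

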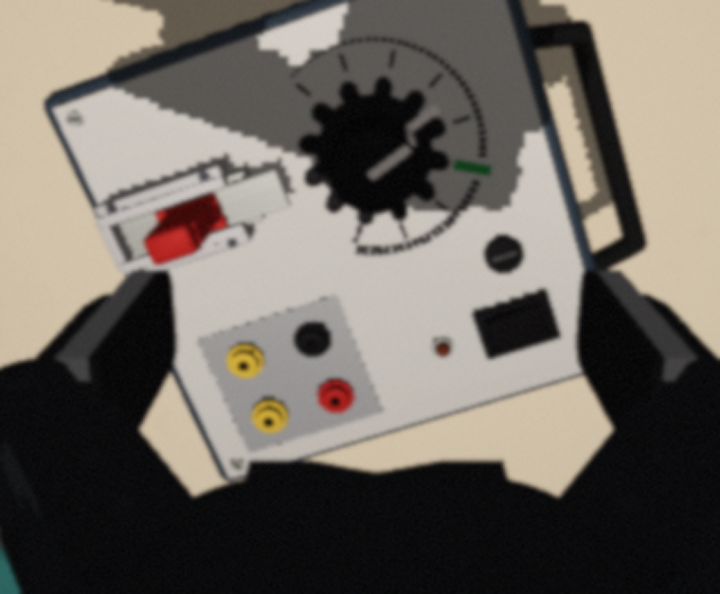

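The view is sharp. Measured points in the crop: green mark (472,168), skirt centre (374.5,150), inner end of the pointer line on the knob top about (371,176), tab top centre about (173,243), and front panel corners (48,103) and (228,478).

```bash
python3 - <<'E'
from fit import *
p=dict(np.load('p1.npz'))
cr=lambda u,v:np.array([90+(u+.5)/2.25-.5,120+(v+.5)/2.25-.5])
obs=[((-100,100,70),cr(48,103)),((-100,-100,70),cr(228,478)),(G,cr(472,168)),((25,35,79),cr(374.5,150)),((-55,35,114),cr(173,243)),((25,35,108),cr(371,176))]
r=least_squares(lambda s:np.concatenate([proj(p,W(s,P))-u for P,u in obs]),[500,0,.3],loss='soft_l1'); s=r.x; print(s.round(3),(r.fun).round(1))
for o in [0,1,2,3,4,5]: print(obs[o][0], (proj(p,W(s,obs[o][0]))-obs[o][1]).round(1))
np.save('s.npy',s)
for n,P in dict(knobtop=(25,35,108),tabtop=(-55,35,114)).items(): print(n,W(s,P).round(1))
for u,z in [((433,107),80),((425,118),79),((410,150),108)]:
    q=ray(p,cr(*u),z); d=q[:2]-W(s,(25,35,0))[:2]; print(np.hypot(*d), s[2]-np.arctan2(d[1],d[0]))
a=ray(p,cr(410,150),108)-ray(p,cr(371,176),108); print('line',s[2]-np.arctan2(a[1],a[0]))
c=ray(p,cr(374.5,150),79)
for u in [(433,107),(425,118)]: a=ray(p,cr(*u),79)-c; print(s[2]-np.arctan2(a[1],a[0]))
g=ray(p,cr(472,168),70)-c; print('g',s[2]-np.arctan2(g[1],g[0]),np.hypot(*g[:2]),c)
E
```

```text
[554.65  -92.617 496.719] [-7.6 -0.3 -0.7  7.3  1.1 -1.7  1.1  1.  -2.7  2.7  2.7 -2.2]
(-100, 100, 70) [-7.6 -0.3]
(-100, -100, 70) [-0.7  7.3]
(np.float64(60.50704155516199), 14.5, 70) [ 1.1 -1.7]
(25, 35, 79) [1.1 1. ]
(-55, 35, 114) [-2.7  2.7]
(25, 35, 108) [ 2.7 -2.2]
knobtop [566.2 -51.2 108. ]
tabtop [491.  -78.5 114. ]
28.475417996613064 496.0195718672502
23.350044319085754 496.08644559522105
13.924751463374978 496.13125739297845
line 496.1145328905421
496.0726619509483
496.14233231740644
g 496.9564512922957 41.5282871072355 [565.23463889 -50.2837739   79.        ]
```

```bash
cat >> fit.py <<'E'
def projk(p,P,k):
    u=proj(p,P); f=np.array([p['fx'],p['fy']]); c=np.array([p['cx'],p['cy']]); a=(u-c)/f; return c+f*a*(1+k*(a@a))
def undist(p,u,k):
    f=np.array([p['fx'],p['fy']]); c=np.array([p['cx'],p['cy']]); b=(np.array(u)-c)/f; a=b.copy()
    for _ in range(20): a=b/(1+k*(a@a))
    return c+f*a
E
python3 - <<'E'
from fit import *
p=dict(np.load('p1.npz'))
cr=lambda u,v:np.array([90+(u+.5)/2.25-.5,120+(v+.5)/2.25-.5])
obs=[((-100,100,70),cr(48,103)),((-100,-100,70),cr(228,478)),(G,cr(472,168)),((25,35,79),cr(374.5,150)),((-55,35,114),cr(173,243)),((25,35,108),cr(371,176))]
f=lambda s:np.concatenate([projk(p,W(s,P),s[3])-u for P,u in obs])
r=least_squares(f,[554,-93,.34,0],x_scale=[1,1,.01,.01],loss='soft_l1'); s=r.x; print(s.round(3),f(s).round(1)); np.save('s.npy',s)
for n,P in dict(knobtop=(25,35,108),tabtop=(-55,35,114)).items(): print(n,W(s,P).round(1))
R=lambda u,z:ray(p,undist(p,cr(*u),s[3]),z)
for a,b,z in [((410,150),(371,176),108),((433,107),(374.5,150),79),((425,118),(374.5,150),79),((472,168),(374.5,150),70)]:
    d=R(a,z)-R(b,z if z>70 else 79); print(s[2]-np.arctan2(d[1],d[0]),np.hypot(*d[:2]))
E
```

```text
[ 5.53268e+02 -9.31910e+01  3.33000e-01 -1.89000e-01] [-0.2 -0.1 -0.  -0.7 -0.  -0.3  0.2  1.8 -2.2  1.5  1.8 -1.3]
knobtop [565.5 -51.9 108. ]
tabtop [489.8 -78.1 114. ]
-0.27182258459360575 16.76405727716942
-0.3144117004338235 28.746865938942992
-0.24465442560493011 23.708626692135322
0.5691317678648902 41.67924117814377
```

>>> drive_tool(series="0.03 -0.007 0.3 0 0 0 0.72; 0.03 -0.007 0.6 0 0 0 0.72; 0.03 -0.007 0.8 0 0 0 0.72; 0.03 -0.007 0.92 0 0 0 0.72; 0.03 -0.007 0.92 0 0 0 0.72; 0.03 -0.007 0.92 0 0 0 0.72; 0.03 -0.007 0.92 0 0 0 0.2; 0.03 -0.007 0.92 0 0 0 0.2; 0.03 -0.007 0.92 0 0 0 0.2; 0.03 -0.007 0.92 0 0 0 0.2; 0.03 -0.007 0.92 0 0 0 0.2; 0.03 -0.007 0.92 0 0 0 0.2", newtons=40)

```text
time_s: 2.9
eef_pos: [565.7, -51.9, 87.1]
ee_rot: [0.001, 0.707, 0.707, 0.0]
force: [-4.4, 0.7, 6.9]
grip_width: 0.381
```

>>> drive_tool(series="0 0 0 0 0 0.2 0.2; 0 0 0 0 0 0.4 0.2; 0 0 0 0 0 0.6 0.2; 0 0 0 0 0 0.8 0.2; 0 0 0 0 0 0.8 0.2; 0 0 0 0 0 0.8 0.2; 0 0 0 0 0 0.8 0.2")

```text
time_s: 3.6
eef_pos: [566.0, -52.0, 87.2]
ee_rot: [0.001, 0.833, 0.554, 0.001]
force: [3.0, -0.2, -4.2]
grip_width: 0.376
```

>>> drive_tool(series="0 0 0 0 0 0.2 0.2; 0 0 0 0 0 0.4 0.2; 0 0 0 0 0 0.6 0.2; 0 0 0 0 0 0.8 0.2; 0 0 0 0 0 0.8 0.2; 0 0 0 0 0 0.8 0.2; 0 0 0 0 0 0.8 0.2")

```text
time_s: 4.3
eef_pos: [566.3, -52.2, 87.2]
ee_rot: [0.001, 0.925, 0.379, 0.001]
force: [4.7, -1.6, -6.1]
grip_width: 0.379
```

>>> drive_tool(series="0 0 0 0 0 0 0.72; 0 0 0 0 0 0 0.72; 0 0 0 0 0 0 0.72; 0 0 0 0 0 0 0.72; 0 0 -0.4 0 0 0 0.8; 0 0 -0.8 0 0 0 0.9; 0 0 -0.9 0 0 0 1; 0 0 -0.9 0 0 0 1; 0 0 -0.9 0 0 0 1")

```text
time_s: 5.2
eef_pos: [565.3, -51.9, 193.8]
ee_rot: [0.001, 0.925, 0.379, 0.001]
force: [-0.4, 0.2, -0.8]
grip_width: 0.999
```

```bash
python3 - <<'E'
from fit import *
p=eyes.capture('wrist'); np.savez('p2.npz',**p); s=np.load('s.npy')
print(green(p),[((projk(p,W(s,P),s[3])-[90,100])*2.25).round().tolist() for P in [(25,35,79),(25,35,108),G,(-55,35,114)]])
cv2.imwrite('pics/w2.png',cv2.resize(p['frame'][100:360,90:410,::-1],None,fx=2.25,fy=2.25,interpolation=cv2.INTER_CUBIC))
E
```

```text
[] [[378.0, 207.0], [378.0, 227.0], [462.0, 145.0], [288.0, 413.0]]
```

View pics/w2.png

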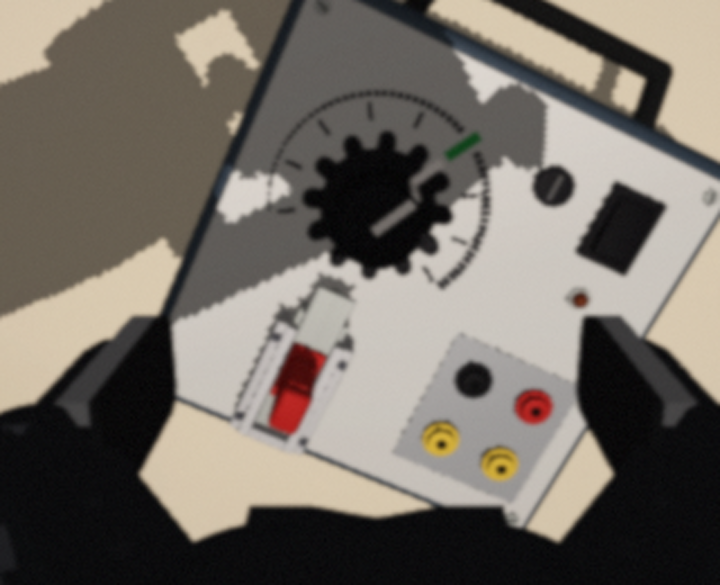

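The skirt centre is at about (377,205) and the pointer outer end at about (430,176). The green mark is at (463,146), and the tab top is at (290,412) against a predicted (288,413). Now I measure the pointer angle.

```bash
python3 - <<'E'
from fit import *
p=dict(np.load('p2.npz')); s=np.load('s.npy')
cr=lambda u,v:np.array([90+(u+.5)/2.25-.5,100+(v+.5)/2.25-.5])
R=lambda u,z:ray(p,undist(p,cr(*u),s[3]),z)
c=R((377,205),79)
f=p['frame'][...,:].astype(float).mean(2)
# white line pixels on the knob: bright inside the skirt area
yy,xx=np.mgrid[0:384,0:512]; ctr=cr(377,205)
# top line: bright blob near predicted
n,l,st,ce=cv2.connectedComponentsWithStats(((f>75)&(np.hypot(xx-ctr[0],yy-ctr[1])<33)).astype(np.uint8))
for i in range(1,n):
    if st[i,4]>8:
        pts=np.argwhere(l==i)[:,::-1]
        for z in (79,108):
            q=np.array([ray(p,undist(p,u,s[3]),z)[:2] for u in pts]); w,v=np.linalg.eigh(np.cov(q.T)); d=v[:,1]*np.sign(v[:,1]@[1,.2]); m=q.mean(0)-W(s,(25,35,0))[:2]
            print(i,((ce[i]-[90,100])*2.25).round(),st[i,4],z,'axisdir',round(s[2]-np.arctan2(d[1],d[0]),3),'radial',round(s[2]-np.arctan2(m[1],m[0]),3),round(np.hypot(*m),1))
for u in [(430,176),(463,146)]:
    d=R(u,79 if u[0]<450 else 70)-c; print(u,s[2]-np.arctan2(d[1],d[0]),np.hypot(*d[:2]))
d=R((413,207),108)-R((375,232),108); print(s[2]-np.arctan2(d[1],d[0])); 
sk=telemetry.sense(); print(sk['eef_pos'],W(s,(-55,35,0)),W(s,(-37,35,0)))
from scipy.spatial.transform import Rotation as Ro
w,x,y,z=sk['ee_rot']; M=Ro.from_quat([x,y,z,w]).as_matrix(); print(M.round(3)); 
ya=np.arctan2(M[1,1],M[0,1]); print('jaw yaw',ya,'want',s[2]-np.pi/2, 'cw turn',ya-(s[2]-np.pi/2))
E
```

```text
1 [368. 137.] 49 79 axisdir 0.933 radial -0.583 28.0
1 [368. 137.] 49 108 axisdir 0.933 radial -0.556 32.2
2 [404. 142.] 43 79 axisdir 1.443 radial -0.071 27.7
2 [404. 142.] 43 108 axisdir 1.443 radial -0.161 31.5
3 [335. 151.] 43 79 axisdir 0.489 radial -1.092 28.0
3 [335. 151.] 43 108 axisdir 0.489 radial -0.952 31.1
4 [425. 172.] 80 79 axisdir 0.212 radial 0.478 23.0
4 [425. 172.] 80 108 axisdir 0.212 radial 0.242 25.5
5 [313. 179.] 40 79 axisdir -0.112 radial -1.605 27.8
5 [313. 179.] 40 108 axisdir -0.112 radial -1.368 28.5
6 [446. 199.] 36 79 axisdir -0.853 radial 1.012 26.9
6 [446. 199.] 36 108 axisdir -0.853 radial 0.723 25.7
7 [392. 217.] 89 79 axisdir 0.466 radial 1.764 7.1
7 [392. 217.] 89 108 axisdir 0.466 radial 0.495 6.1
8 [309. 214.] 35 79 axisdir 0.072 radial -2.131 27.7
8 [309. 214.] 35 108 axisdir 0.072 radial -1.833 25.0
9 [438. 231.] 62 79 axisdir -0.218 radial 1.528 26.1
9 [438. 231.] 62 108 axisdir -0.218 radial 1.206 21.3
10 [373. 262.] 244 79 axisdir 1.194 radial 2.785 23.4
10 [373. 262.] 244 108 axisdir 1.194 radial 2.843 13.5
(430, 176) 0.6122941857032405 23.855909917694802
(463, 146) 0.5551485608636192 41.1433891211482
0.5255508365735173
[565.1623475  -51.83793622 193.3829045 ] [489.84910495 -78.08901828   0.        ] [506.86053652 -72.2058902    0.        ]
[[ 0.713  0.702  0.001]
 [ 0.702 -0.713 -0.   ]
 [ 0.     0.001 -1.   ]]
jaw yaw -0.7931253362263034 want -1.2378378518000854 cw turn 0.444712515573782
```

The pointer is at about 0.48–0.53 rad against 0.524 for green. The notches agree, averaging 0.045 rad short, which is well inside the 0.15 rad the lock can centre. Next I go to the tab.

>>> drive_tool(series="-0.3 -0.14 0 0 0 0.29 0.7; -0.6 -0.285 0 0 0 0.58 0.6; -0.601 -0.285 0 0 0 0.89 0.6; -0.601 -0.285 0 0 0 0.89 0.6; -0.601 -0.285 0.3 0 0 0.89 0.6; -0.601 -0.285 0.6 0 0 0.89 0.6; -0.601 -0.285 0.8 0 0 0.89 0.6; -0.601 -0.285 0.86 0 0 0.89 0.6; -0.601 -0.285 0.86 0 0 0.89 0.6; -0.601 -0.285 0.86 0 0 0.89 0.6")

```text
time_s: 6.25
eef_pos: [490.6, -78.3, 91.0]
ee_rot: [0.001, 0.986, 0.166, 0.001]
force: [1.1, -0.1, 0.2]
grip_width: 0.601
```

```bash
python3 - <<'E'
from fit import *
p=eyes.capture('wrist'); s=np.load('s.npy'); sk=telemetry.sense(); print(sk['eef_pos'],sk['ee_rot'],sk['force'])
print([((projk(p,W(s,P),s[3])-[90,60])*2.25).round().tolist() for P in [(-55,35,114)]])
cv2.imwrite('pics/w3.png',cv2.resize(p['frame'][60:320,90:410,::-1],None,fx=2.25,fy=2.25,interpolation=cv2.INTER_CUBIC))
E
```

```text
[490.64316226 -78.31197351  91.25736168] [8.12170008e-04 9.86094686e-01 1.66178523e-01 1.14411648e-03] [0.11377343 0.87986385 0.20250737]
[[379.0, 467.0]]
```

View pics/w3.png

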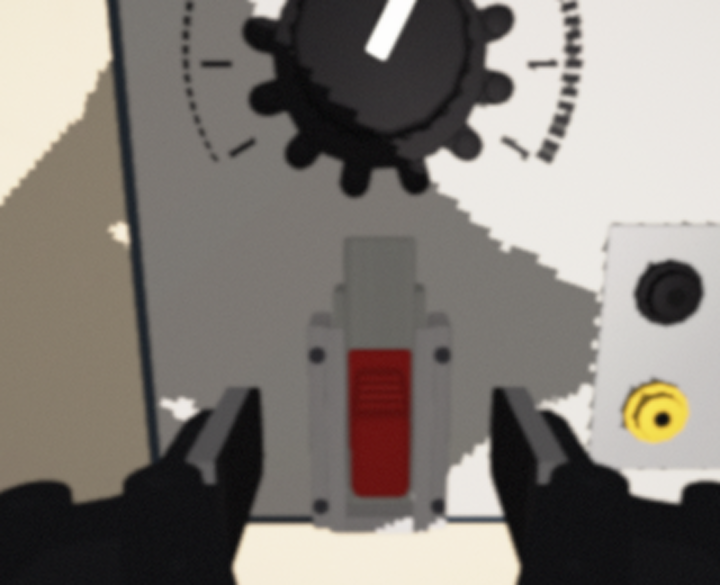

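The tab is centred between the fingers at (380,430). The notch between the lobes at (355,185) and (415,180) faces the nose at (380,240). Grip, then push.

>>> drive_tool(series="0 0 0 0 0 0 0; 0 0 0 0 0 0 0; 0 0 0 0 0 0 0; 0 0 0 0 0 0 0; 0 0 0 0 0 0 0; 0 0 0 0 0 0 0; 0 0 0 0 0 0 0", newtons=40)

```text
time_s: 7.0
eef_pos: [491.1, -78.7, 92.0]
ee_rot: [0.001, 0.986, 0.166, 0.002]
force: [-0.3, -2.1, 6.2]
grip_width: 0.128
```

>>> drive_tool(series="0.03 0 0 0 0 0 0; 0.06 0 0 0 0 0 0; 0.09 0 0 0 0 0 0; 0.11 0 0 0 0 0 0; 0.13 0 0 0 0 0 0; 0.145 0 0 0 0 0 0; 0.155 0 0 0 0 0 0; 0.16 0 0 0 0 0 0; 0.16 0 0 0 0 0 0; 0.16 0 0 0 0 0 0")

```text
time_s: 8.0
eef_pos: [506.2, -73.5, 91.9]
ee_rot: [0.001, 0.986, 0.167, -0.003]
force: [-21.8, -11.7, 14.5]
grip_width: 0.126
```

>>> drive_tool(series="0 0 0 0 0 0 0.6; 0 0 0 0 0 0 0.6; 0 0 0 0 0 0 0.6; 0 0 -0.3 0 0 0 0.6; -0.1 0 -0.6 0 0 0 0.8; -0.1 0 -0.6 0 0 0 1; -0.1 0 -0.6 0 0 0 1")

```text
time_s: 8.7
eef_pos: [495.4, -77.1, 164.2]
ee_rot: [0.002, 0.986, 0.167, -0.002]
force: [-0.1, 0.3, -0.0]
grip_width: 0.997
```

```bash
python3 - <<'E'
from fit import *
p=eyes.capture('wrist'); np.savez('p4.npz',**p); s=np.load('s.npy'); sk=telemetry.sense(); print(sk['eef_pos'],sk['force'])
for t in (12,16,18): print(t,[((projk(p,W(s,P),s[3])-[90,40])*2.25).round().tolist() for P in [(-64+t,35,114),(-46+t,35,114)]])
print([((projk(p,W(s,P),s[3])-[90,40])*2.25).round().tolist() for P in [(25,35,79),(25,35,108),G]])
cv2.imwrite('pics/w4.png',cv2.resize(p['frame'][40:300,90:410,::-1],None,fx=2.25,fy=2.25,interpolation=cv2.INTER_CUBIC))
E
```

```text
[495.09900787 -76.87268696 163.33296349] [-0.95744127 -0.02560425 -0.38592171]
12 [[376.0, 400.0], [376.0, 343.0]]
16 [[376.0, 388.0], [376.0, 330.0]]
18 [[376.0, 381.0], [376.0, 323.0]]
[[376.0, 143.0], [376.0, 139.0], [437.0, 40.0]]
```

View pics/w4.png

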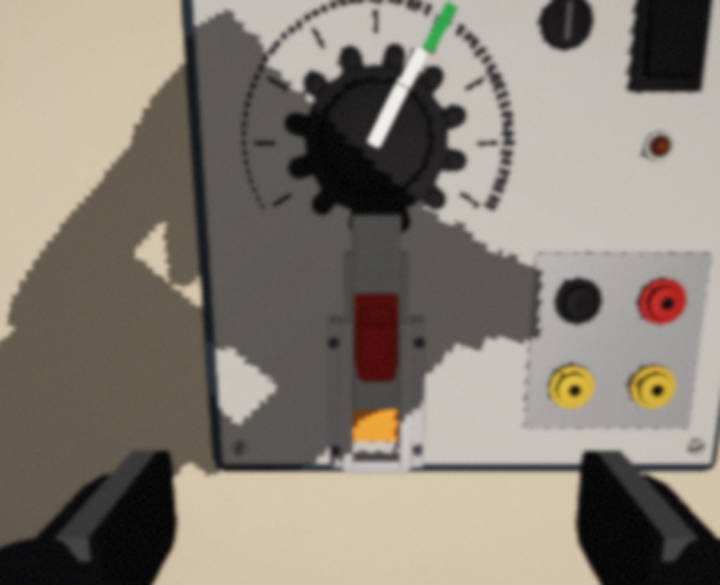

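The tab's top front edge is at row 381, matching the prediction for 18 mm, and the pointer line runs straight into the green mark. I cross-check the travel against the rail screws, to cancel any pose error.

```bash
python3 - <<'E'
from fit import *
s=np.load('s.npy'); p=dict(np.load('p4.npz'))
def S(u,z,p=p):
    v=undist(p,[90+(u[0]+.5)/2.25-.5,40+(u[1]+.5)/2.25-.5],s[3]); q=ray(p,v,z)[:2]-s[:2]; c,k=np.cos(s[2]),np.sin(s[2]); return np.array([c*q[0]+k*q[1],-k*q[0]+c*q[1]])
for n,u,z in [('scrL',(333,342),85),('scrR',(419,342),85),('scrL2',(337,450),85),('scrR2',(417,450),85),('tabfront',(376,381),114),('tab back',(376,322),114),('tabbase back',(376,294),83),('knob axis',(374,143),108),('green',(440,28),70)]: print(n,S(u,z).round(1))
a=S((428,40),80)-S((374,143),108); 
b=S((418,55),80)-[25,35]; c=S((440,28),70)-[25,35]
d=S((405,85),108)-S((376,143),108)
for v in (b,c,d): print(np.arctan2(-v[1],v[0]).round(3),np.hypot(*v).round(1))
E
```

```text
scrL [-41.1  49.8]
scrR [-41.1  20.4]
scrL2 [-81.1  49. ]
scrR2 [-81.1  20.3]
tabfront [-45.7  35.1]
tab back [-27.5  35.2]
tabbase back [-24.8  35.1]
knob axis [24.1 35.8]
green [64.9 13.6]
0.432 31.9
0.491 45.3
0.462 18.5
```

```bash
python3 -c "
from h import *
print(telemetry.sense()['force']); print(ctrl.finish_job())"
```

```text
[-0.95744127 -0.02560425 -0.38592171]
the job is handed in; nothing more can be done
None
```

I turned the knob clockwise about 0.8 rad until its pointer met the green mark. Then I gripped the red tab and slid the lock home, released it, backed off, and handed the job in at about 9 s; no verdict is reported.

- **Lock:** the last picture puts the tab about 18.4 mm along its travel, with the nose in a notch. The tool itself moved only about 16 mm before it stopped firmly at about 25 N, so the two disagree by about 2 mm. I put that down to slip at the pads.
- **Knob:** the pointer reads 0.03–0.06 rad short of green by eye-picked pixels, which is within their error and under the 0.07 rad limit. The notch should allow only about ±0.02 rad of play. The camera fit itself was a little off: the green mark came out about 4 mm from where it should be.
- **Bystanders:** the arm never went near the other things on the bench, but I did not check them in a final picture.

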